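# Set the occlusion of a peristaltic pump with a gauge and its ratchet lever

## Robot

A 7-joint arm with a two-finger parallel gripper is mounted at the origin on a cart in front of the work surface, level with it; the furniture and walls round the work are solid. World frame = base frame: x ahead of the robot, y to its left, z up, the work surface at z = 0. Lengths are in m, angles in rad, forces in N, time in s.
With the tool pointing down it reaches from about 0.4 to 0.9 m from the base axis. Payload 5.5 kg.
Tool frame: the origin (TCP) lies at the centre of the arm's flange, where the gripper is bolted on; the fingertips stand 173 mm ahead of it and the grasp point (between the pads) lies 155 mm ahead of it; z points along the fingers, y is the line along which they close (so a half turn about z gives the same grasp; the last joint's range is limited). The gripper opens to 85 mm and grips with 20 to 120 N. Pads are 22 mm wide; open, the fingers measure 114 mm over their backs; the gripper's body (76 mm by 85 mm) begins 54 mm behind the grasp point. The pads swing forward as they close: fully open they stand 13 mm farther back than shut.
Start: joints at [-0.918, 0.501, -0.427, 1.55, 0.221, 1.138, -0.21], TCP at [0.247, 0.601, 0.405] pointing down, gripper open.
Joint ranges: [-2.88, 2.88], [-0.31, 2.03], [-1.54, 1.56], [0.2, 2.42], [-1.41, 4.55], [0.19, 2.02], [-2.57, 2.57]. Speed limits (rad/s): [2.57, 2.57, 3.14, 3.14, 3.14, 3.14, 3.14].

## Interface

Orientations are given as a unit quaternion [x, y, z, w].
In Python, from plant import manip gives the robot as it stands.
- The arm moves only by the shell command python3 -m crank 'ROWS' [FORCE]. ROWS is JSON, a list of rows, each a list of 3 entries, a list of its own where there are three numbers: the shift along the tool's x, y, z in m, then the turn, a rotation vector about the tool's x, y, z in rad, then the opening, from 0 (shut) to 1 (fully open). A call has exactly 10 rows; each row shifts and turns the commanded pose from where the row before left it, along the tool's axes as they then stand; what a row does not reach is not made up. A row lasts 1/10 s, in which the tool goes at most 50 mm and 8.59 degrees, less where a joint would pass 70% of its speed; a pose out of reach is approached as far as the arm can. A call is refused whole if a number of a shift passes 0.05 or a number of a turn 0.15, either way. A call with a gripper value outside its range is refused whole. The fingers move at their own pace and stop on an object; FORCE is the grip in N (left out, the last holds). Time passes only in rows, so rows that do not move let the fingers close, or fill a call up. It gives the time, the measured TCP pose, the force, the opening and the grip force at its end, in the units of the state.
- manip.state(): the state, without advancing time (a new reading comes with each control period).
- manip.camera(name): name is "scene" or "top" or "wrist"; returns (picture, depth): 400x640x3 uint8, blue, green, red; 400x640 float32, m along the optical axis (not along the pixel's ray), 0 where there is no reading.
- manip.camera_model(name): a dict with "intrinsics" (3x3 intrinsics, pixels), "extrinsics" (4x4, takes a point from camera to world coordinates); the wrist camera has in their place "hand_eye" (4x4, takes a point from camera to tool coordinates, whose origin is the TCP and whose axes are the flange's). Camera axes: x right, y down, z forward; pixel columns grow to the right and rows downward; lengths in m; the calibration is good to about 2 mm. A picture is of the moment at which its call begins: read the wrist's pose just before it. camera_model takes no time and is no camera call.
- manip.sign_off(): hands the job in; it is judged then, once.
The state is a dict: "t": time; "joints": joint angles; "qvel": joint speeds; "effort": joint torques, N m; "tool_pos": TCP position; "orientation": TCP orientation; "ft_force": force on the tool from outside, world axes, zero at the start; "wrist_torque": the same for the moment, N m; "finger_gap": finger opening in m; "grasp_force": force on a finger pad.
Only numpy, scipy, OpenCV 4.12 (cv2) and the standard library are available. Lean on these libraries where they do the work, as an engineer would, in place of code of your own. Each camera call takes 0.05 s, during which the arm holds its last target. There are 200 camera calls.

## Task

Set the squeeze of the peristaltic pump before its tubing goes in: draw the thin-bladed gauge (the one with the narrow grip) out of the stand, lower its blade into the gap between the sliding track and the middle of the rotor roller facing it until its shoulder sits down on top, and let it stand there. Then take the knob of the ratchet lever and swing it anticlockwise (seen from above) from its rest by exactly four clicks, so that the track closes and nips the gauge, and finish with the knob still held in the gripper at the fourth click - do not let go. Leave the thick gauge in the stand and the other things on the bench where they are.

Things in the scene. Friction and masses are not known exactly. Their poses are not given: they have to be found in the camera images.
- thin_gauge_grip (a point): Centre of the upright grip of the loose thin-bladed steel gauge (0.12 kg): block 28 mm wide (its x), 18 mm thick (its y), 45 mm tall (z up). Its underside, 22.5 mm below this point, is the shoulder; centred below hangs the flat blade, 16 mm (x) by 4 mm (y), 24 mm long, tip tapered. It stands in either slot of the stand, shoulder on the stand's top; draw it straight up 30 mm to free it.
- thick_gauge_grip (a point): Centre of the grip of the thick-bladed gauge: looks alike, but the grip is 40 mm wide (x) by 18 by 45 mm and the blade 24 by 7 mm, 24 mm long. It stands in the stand's other slot, 68 mm from the thin one along the stand's x, and stays there.
- stand: Fixed plain aluminium block that holds both gauges, 130 (x) by 46 (y) by 34 mm high, origin at the centre of its underside; two slots 27 (x) by 10 mm (y), 29 mm deep, at x = -34 and +34 mm. The gauges' axes lie along the stand's.
- pump: Fixed bench-top peristaltic pump: white box 116 (x) by 190 (y) mm, origin at the centre of its underside, deck 78 mm up. In its frame: rotor, a 63 mm disc on six white rollers, axis upright at y +52 mm, does not turn; ratchet wheel and lever, axis upright at y -50 mm; between them the track. Nothing on it is higher than 118 mm but the lever's knob (137 mm).
- gap (a point): Middle of the mouth of the gap between rotor roller and track, level with the flat tops of both (109 mm up). Axes are the pump's: x along the gap, y across it from track to roller, z up. 9 mm wide with the lever at rest, 29 mm deep; the track's face is flat for 26 mm along x. Gauge in: its x along this x (either way round), its grip centre 22.5 mm above this point, within 7 mm along x.
- track: The dark grey sliding track (curved block, tops level with the gap's mouth), driven by the lever: it moves along the pump's +y towards the roller, 1.35 mm a click. At three clicks it is still loose on the thin gauge; at four its spring nips the gauge against the roller with about 6 N.
- lever_axis (a point): Point on the upright axis of the ratchet lever, at the height of the centre of its knob.
- lever_knob (a point): Centre of the lever's upright round black knob, 16 mm across, 38 mm tall, which spins freely on its own axis. It stands at the end of the flat steel lever arm, 80 mm from the lever's axis; the arm's top is 20 mm below this point. Pinch it from above and carry it round the axis on that circle; the tool need not turn with it.
- lever (a joint): Lever angle, rad: 0 at rest, grows anticlockwise seen from above, starts at 0 to 0.04, ends at 2.18. A tooth is 20 degrees: each has some 7 degrees of free play (under 1 N at the knob), then the sprung pawl climbs it (3 to 7 N, rising) and drops with a click. Clicks come at 0.36, 0.71, 1.06, 1.40 rad (+-0.02), the unwanted fifth at 1.75. The pawl bars any return past a click.
- timer: Bystander: small white timer, 66 x 58 x 20 mm, loose.
- log_book: Bystander: closed book, 105 x 148 x 13 mm, loose.
- marker_black: Bystander: capped marker pen, 136 mm long, lying loose.
- rubber_stopper: Bystander: rubber stopper, 35 mm across, 30 mm high, loose.
Things that resemble listed ones, but are neither listed nor needed, are in the scene too. What is shaped like the part that bears thick_gauge_grip but blue is not meant.

How it is judged:
On the way, in this order (a step that is already met when the one before it is completed fails the run):
1. the thin gauge is lifted clear of the stand (height (world z) of thin_gauge_grip above 0.085 m and value of joint lever below 0.2 rad), for 0.1 s.
2. the thin gauge stands in the gap, its shoulder down on the tops, let go, the lever still at rest (x of thin_gauge_grip in the frame of gap between -0.007 and 0.007 m and y of thin_gauge_grip in the frame of gap between -0.005 and 0.005 m and z of thin_gauge_grip in the frame of gap between 0.0205 and 0.0255 m and angle between thin_gauge_grip's own z axis and vertical below 0.12 rad and angle between the x axis of thin_gauge_grip and the x axis of gap, either way round below 0.2 rad and value of joint lever below 0.2 rad and contact force between the fingers and thin_gauge below 0.1 N), for 0.2 s.
3. the lever is past its first click with the knob in the gripper and the gauge still in the gap (x of thin_gauge_grip in the frame of gap between -0.007 and 0.007 m and y of thin_gauge_grip in the frame of gap between -0.005 and 0.005 m and z of thin_gauge_grip in the frame of gap between 0.0205 and 0.0255 m and angle between thin_gauge_grip's own z axis and vertical below 0.12 rad and angle between the x axis of thin_gauge_grip and the x axis of gap, either way round below 0.2 rad and value of joint lever between 0.34 and 1.3 rad and contact force between the fingers and knob above 1 N), for 0.05 s.
At the end, for the whole second after the job is handed in: Thin gauge upright in the gap, shoulder on the tops (2.5 mm; 7 mm along the gap), untouched by the robot and nipped by the track (over 1 N); lever still, past its fourth click and short of the fifth (1.375 to 1.65 rad), knob held by the fingers (over 1.5 N); thick gauge in the stand (x of thin_gauge_grip in the frame of gap between -0.007 and 0.007 m and y of thin_gauge_grip in the frame of gap between -0.005 and 0.005 m and z of thin_gauge_grip in the frame of gap between 0.0205 and 0.0255 m and angle between thin_gauge_grip's own z axis and vertical below 0.12 rad and angle between the x axis of thin_gauge_grip and the x axis of gap, either way round below 0.2 rad and value of joint lever between 1.375 and 1.65 rad and velocity of joint lever between -0.05 and 0.05 rad/s and contact force between the fingers and knob above 1.5 N and contact force between track and thin_gauge above 1 N and contact force between each of the arm, the fingers and thin_gauge below 0.1 N and distance of thick_gauge_grip from where it was at the start of the episode below 0.02 m and angle between thick_gauge_grip's own z axis and vertical below 0.15 rad); the arm keeps its last pose, push and grip.
It fails at once if a thing on the bench that is no part of the job is shifted by more than 25 mm (distance of any of timer, log_book, marker_black, rubber_stopper from where it was at the start of the episode above 0.025 m).
It fails at once if the thick gauge is taken from the stand (distance of thick_gauge_grip from where it was at the start of the episode above 0.025 m).
It fails at once if the lever goes past a fifth click (value of joint lever above 1.8 rad).
It also fails if it takes over 64 s, if anything falls off the work surface, if the arm or the gripper's body presses on something with over 40 N, if the wrist force passes 120 N, or if a joint passes its speed limit or range.

## Working session

There is one attempt and no reset: what is moved stays moved. The work goes in short steps, Python scripts to look and compute and a shell command to move; the robot and the scene stay as the last step left them, time stands still between calls to the robot, and variables do not carry over. Pictures are saved under pics/ and viewed, at most 10 in all, crops included, and the job is handed in when it is done.

```bash
mkdir -p pics; ls; cat > h.py <<'E'
import numpy as np, cv2
from plant import manip
from scipy.spatial.transform import Rotation as R
def tool():
    s=manip.state(); T=np.eye(4); T[:3,:3]=R.from_quat(s['orientation']).as_matrix(); T[:3,3]=s['tool_pos']; return T
def look(name,fn=None):
    T=tool(); p,d=manip.camera(name); m=manip.camera_model(name)
    E=np.array(m['extrinsics']) if 'extrinsics' in m else T@np.array(m['hand_eye'])
    K=np.array(m['intrinsics'])
    if fn: cv2.imwrite('pics/%s.png'%fn,p); np.savez('pics/%s.npz'%fn,p=p,d=d,K=K,E=E)
    return p,d,K,E
def load(fn):
    z=np.load('pics/%s.npz'%fn); return z['p'],z['d'],z['K'],z['E']
def ray(K,E,u,v,z):
    r=E[:3,:3]@np.linalg.solve(K,[u,v,1.]); o=E[:3,3]; return o+r*(z-o[2])/r[2]
def cloud(d,K,E):
    v,u=np.indices(d.shape); q=np.stack([(u-K[0,2])/K[0,0]*d,(v-K[1,2])/K[1,1]*d,d],-1)
    return q@E[:3,:3].T+E[:3,3]
E
python3 - <<'E'
from h import *
np.set_printoptions(precision=4,suppress=True)
for n in ['scene','top']:
    p,d,K,E=look(n,n); print(n,K,E)
print(manip.camera_model('wrist'))
s=manip.state(); print(s)
E
```

```text
pics
scene [[514.0207   0.     321.463 ]
 [  0.     514.0207 207.159 ]
 [  0.       0.       1.    ]] [[-0.5043 -0.4981  0.7054 -0.2509]
 [-0.8635  0.28   -0.4195  0.6562]
 [ 0.0114 -0.8207 -0.5713  0.7154]
 [ 0.      0.      0.      1.    ]]
top [[414.9738   0.     325.8049]
 [  0.     414.9738 199.4199]
 [  0.       0.       1.    ]] [[ 0.0071 -0.9963  0.0855  0.4251]
 [-1.     -0.0075 -0.0047  0.2198]
 [ 0.0053 -0.0855 -0.9963  0.9345]
 [ 0.      0.      0.      1.    ]]
{'intrinsics': array([[287.7413,   0.    , 322.3688],
       [  0.    , 287.7413, 199.3116],
       [  0.    ,   0.    ,   1.    ]]), 'hand_eye': array([[-0.0002, -0.9452, -0.3264,  0.0845],
       [ 1.    , -0.0002,  0.    ,  0.0007],
       [-0.0001, -0.3264,  0.9452,  0.0312],
       [ 0.    ,  0.    ,  0.    ,  1.    ]])}
{'t': 0.1, 'joints': array([-0.9178,  0.5018, -0.4268,  1.5514,  0.2208,  1.1383, -0.2103]), 'qvel': array([-0.0008, -0.004 , -0.0016, -0.0023,  0.0003,  0.0014,  0.0001]), 'effort': array([ -0.0094, -57.0815,  -5.8382, -28.1745,   0.0104,   0.0057,
        -0.    ]), 'tool_pos': array([0.2469, 0.6009, 0.4037]), 'orientation': array([ 0.1937,  0.9811, -0.0009, -0.0002]), 'ft_force': array([-0.0404, -0.586 , -0.3454]), 'wrist_torque': array([-0.007 , -0.0236, -0.0024]), 'grasp_force': 0.0, 'finger_gap': 0.08525705742214967}
```

View pics/scene.png

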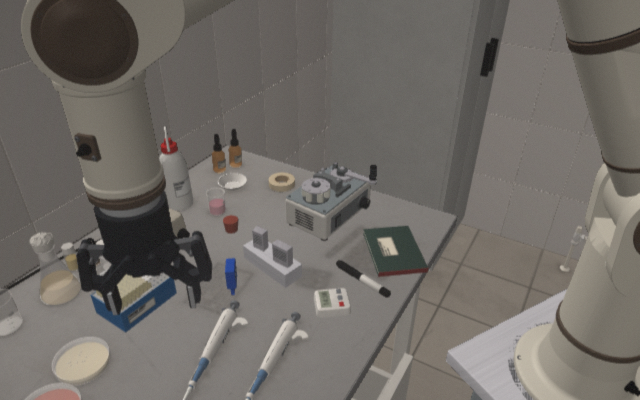

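View pics/top.png

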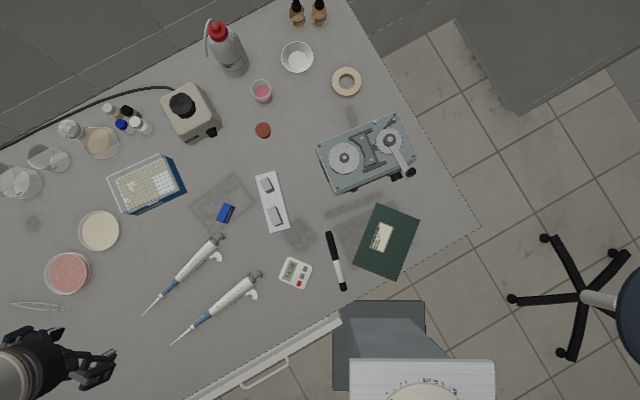

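The scene image shows the stand at about (272,258) with two gauges, the pump at (330,200) and the knob at (373,172). In the top view the stand is at (272,200), with gauges at (266,184) and (276,216). The pump is at (365,155), the rotor at (345,158), the lever hub at (390,140) and the knob at (411,172). The blue decoy is at (226,213).

```bash
python3 - <<'E'
from h import *
np.set_printoptions(precision=4,suppress=True)
p,d,K,E=load('top'); C=cloud(d,K,E)
def rect(m,name):
    n,l,st,ce=cv2.connectedComponentsWithStats(m.astype(np.uint8))
    for i in range(1,n):
        if st[i,4]<15: continue
        q=C[l==i]; r=cv2.minAreaRect((q[:,:2]*1000).astype(np.float32))
        print(name,'px',ce[i],'n',st[i,4],'z',np.median(q[:,2]).round(4),'rect',np.round(r[0],1),np.round(r[1],1),round(r[2],1))
z=C[...,2]
v,u=np.indices(d.shape)
S=(u>245)&(u<300)&(v>165)&(v<240)
rect(S&(z>.055)&(z<.1),'grip'); rect(S&(z>.028)&(z<.042),'standtop')
P=(u>305)&(u<425)&(v>105)&(v<200)
rect(P&(z>.07)&(z<.085),'deck'); rect(P&(z>.1)&(z<.125),'tops'); rect(P&(z>.127),'knob')
a=cv2.resize(p[100:240,240:430],None,fx=4.2,fy=4.2,interpolation=cv2.INTER_CUBIC); cv2.imwrite('pics/topc.png',a)
E
```

```text
grip px [265.9549 184.5789] n 133 z 0.079 rect [529.8 341.4] [27.2 18.4] 26.4
grip px [274.0895 215.5263] n 190 z 0.0791 rect [464.6 323.1] [39.9 18.1] 23.3
standtop px [272.5274 200.9957] n 929 z 0.0344 rect [497.5 332.6] [130.2  46.3] 15.5
deck px [363.9448 153.6303] n 2483 z 0.0783 rect [600.5 134.4] [113.4 186.3] 23.6
tops px [364.6277 149.2154] n 325 z 0.1087 rect [598.1 140.3] [64.1 25.6] 23.5
tops px [389.1833 139.3833] n 120 z 0.1028 rect [620.2  87.7] [23.3 24.5] 2.8
tops px [343.3422 158.004 ] n 754 z 0.1097 rect [579.8 181.9] [61.9 60.6] 0.3
tops px [406.6552 174.4138] n 29 z 0.1084 rect [549.6  54.4] [19.1  9.2] 29.3
knob px [411.2623 171.3279] n 61 z 0.1367 rect [550.6  49.5] [15.1 15.1] 48.3
```

View pics/topc.png

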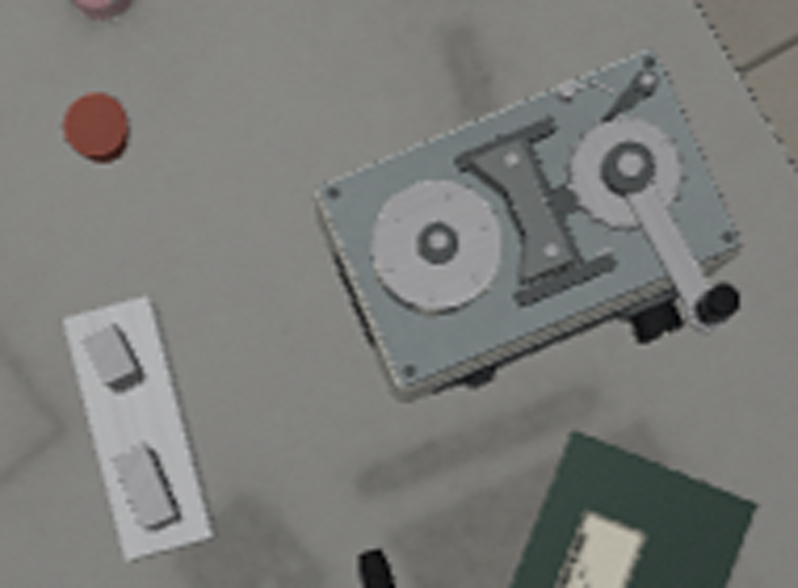

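The depth data gives fair estimates: thin grip (0.530,0.341), stand yaw about 15.7°, pump yaw about 23.4°, lever axis (0.620,0.088), knob (0.551,0.0495). Next I'll move above the area between stand and pump and look from close by.

```bash
python3 -m crank '[[[-0.036,-0.018,0],[0,0,0],1],[[-0.036,-0.018,0],[0,0,0],1],[[-0.036,-0.018,0],[0,0,0],1],[[-0.036,-0.018,0],[0,0,0],1],[[-0.036,-0.018,0],[0,0,0],1],[[-0.036,-0.018,0],[0,0,0],1],[[-0.036,-0.018,0],[0,0,0],1],[[-0.036,-0.018,0],[0,0,0],1],[[-0.036,-0.018,0],[0,0,0],1],[[-0.036,-0.018,0],[0,0,0],1]]' 30
python3 -m crank '[[[-0.034,-0.018,0],[0,0,0],1],[[-0.033,-0.018,0],[0,0,0],1],[[0,0,0],[0,0,-0.1],1],[[0,0,0],[0,0,-0.1],1],[[0,0,0],[0,0,-0.1],1],[[0,0,0],[0,0,-0.1],1],[[0,0,0],[0,0,-0.1],1],[[0,0,0],[0,0,-0.1],1],[[0,0,0],[0,0,-0.06],1],[[0,0,0],[0,0,0],1]]'
python3 - <<'E'
from h import *
look('wrist','w1'); print(manip.state()['joints'],manip.state()['t'])
E
```

```text
t: 1.1
tool_pos: [0.5123, 0.2964, 0.4043]
orientation: [0.194, 0.981, -0.0, -0.0]
ft_force: [-0.2, 0.1, -0.2]
finger_gap: 0.0853
grasp_force: 0.0
t: 2.1
tool_pos: [0.5597, 0.239, 0.4042]
orientation: [-0.135, 0.991, -0.0, -0.001]
ft_force: [0.6, 0.7, -0.5]
finger_gap: 0.0856
grasp_force: 0.0
[-0.13098823  0.42538265 -0.41648938  1.66016468  0.18841359  1.09683243
  1.23848987] 2.15
```

View pics/w1.png

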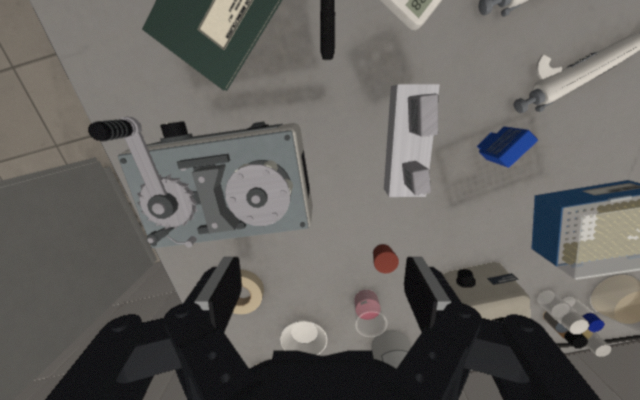

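The wrist view shows the stand at (410,140), with the thin grip at (415,178) and the thick one at (424,113). The pump is at (215,185), the rotor centre at (257,195), the track at (212,195) and the knob at (110,130). I'll measure these by depth and cross-check against the top view.

```bash
cat >> h.py <<'E'
def rects(C,m,name,mn=30):
    n,l,st,ce=cv2.connectedComponentsWithStats(m.astype(np.uint8))
    for i in range(1,n):
        if st[i,4]<mn: continue
        q=C[l==i]; r=cv2.minAreaRect((q[:,:2]*1000).astype(np.float32))
        print(name,'px',ce[i].round(1),'n',st[i,4],'z',np.median(q[:,2]).round(4),'rect',np.round(r[0],1),np.round(r[1],1),round(r[2],1))
E
python3 - <<'E'
from h import *
p,d,K,E=load('w1'); C=cloud(d,K,E); z=C[...,2]
v,u=np.indices(d.shape)
S=(u>380)&(u<445)&(v>75)&(v<205)
rects(C,S&(z>.072)&(z<.085),'grip'); rects(C,S&(z>.028)&(z<.042),'stand')
P=(u>80)&(u<320)&(v>105)&(v<255)
rects(C,P&(z>.074)&(z<.082),'deck',200); rects(C,P&(z>.1)&(z<.125),'tops'); rects(C,P&(z>.132),'knob')
# profile across the gap, pump frame
a=np.radians(23.4); ex=np.array([np.cos(a),np.sin(a)]); ey=np.array([-ex[1],ex[0]]); rot=np.array([.5798,.1819]); o=rot-.052*ey
for nm in ['w1','top']:
    p,d,K,E=load(nm); C=cloud(d,K,E); q=C.reshape(-1,3); g=cv2.cvtColor(p,cv2.COLOR_BGR2GRAY).ravel()
    x=(q[:,:2]-o)@ex; y=(q[:,:2]-o)@ey
    m=(abs(x)<.004)&(y>-.02)&(y<.04)&(q[:,2]>.05)
    print(nm)
    for b in np.arange(-.012,.036,.002):
        k=m&(y>=b)&(y<b+.002)
        if k.any(): print(round(b,3),k.sum(),q[k,2].round(3)[:6],g[k][:6])
E
```

```text
grip px [427.8 114.7] n 811 z 0.0784 rect [464.3 321.8] [40.1 17.8] 23.6
grip px [420.5 181.1] n 469 z 0.0784 rect [529.3 340.5] [27.8 18.2] 27.3
stand px [407.2 139.7] n 2796 z 0.0337 rect [497.1 331.8] [129.4  47.2] 15.8
deck px [235.4 180.7] n 6619 z 0.0777 rect [600.4 132.6] [109.8 183.7] 23.4
deck px [135.9 188.1] n 905 z 0.0777 rect [625.1  52.8] [91.9 23. ] 27.5
tops px [122.3 128. ] n 382 z 0.113 rect [548.7  51.7] [16.5 11.1] 24.7
tops px [257.7 194.6] n 3158 z 0.1088 rect [579.8 180.5] [61.8 62.2] 16.2
tops px [211.5 200.1] n 1468 z 0.108 rect [597.7 139.5] [64.8 26.2] 23.4
tops px [160.  206.7] n 481 z 0.1019 rect [620.4  86.4] [24.5 25.7] 28.0
knob px [ 98.8 131.2] n 345 z 0.1362 rect [549.6  48.8] [14.9 15.6] 69.0
w1
-0.008 3 [0.109 0.108 0.108] [81 97 99]
-0.006 16 [0.108 0.108 0.108 0.106 0.109 0.108] [96 94 96 96 91 96]
-0.004 17 [0.108 0.107 0.108 0.109 0.107 0.109] [96 97 97 95 95 95]
-0.002 14 [0.108 0.108 0.109 0.107 0.109 0.108] [97 96 95 96 97 95]
0.0 16 [0.108 0.108 0.109 0.108 0.108 0.108] [97 95 95 97 97 97]
0.002 16 [0.108 0.109 0.108 0.108 0.108 0.108] [95 
[... 1241 characters left out ...]
 108]
0.006 5 [0.107 0.111 0.107 0.109 0.111] [108 114  99 107 108]
0.008 7 [0.111 0.109 0.106 0.108 0.079 0.097] [ 96 110  63  96 104  68]
0.01 7 [0.097 0.092 0.103 0.081 0.077 0.094] [ 69  86  56 123 122  87]
0.012 3 [0.078 0.079 0.079] [122 126 122]
0.014 2 [0.078 0.076] [130 131]
0.018 1 [0.108] [145]
0.02 3 [0.108 0.11  0.11 ] [152 144 155]
0.022 3 [0.115 0.111 0.11 ] [152 155 155]
0.024 3 [0.111 0.112 0.106] [150 149 147]
0.026 5 [0.107 0.11  0.114 0.112 0.109] [150 150 149 134 154]
0.028 5 [0.11  0.108 0.107 0.112 0.109] [152 153 155 142 154]
0.03 2 [0.111 0.109] [152 155]
0.032 5 [0.108 0.109 0.11  0.109 0.111] [152 153 154 155 155]
0.034 4 [0.11  0.11  0.108 0.109] [152 153 155 155]
```

Both views agree within about 1 mm. Grip tops measure 0.079, stand top 0.034 and gap mouth 0.109. Now I'll grasp the thin gauge.

```bash
python3 -m crank '[[[0.001,0.036,0],[0,0,0],0.7],[[0.001,0.036,0],[0,0,0],0.7],[[0,0.034,0],[0,0,0],0.7],[[0,0,0.02],[0,0,-0.004],0.7],[[0,0,0.035],[0,0,0],0.7],[[0,0,0.035],[0,0,0],0.7],[[0,0,0.035],[0,0,0],0.7],[[0,0,0.03],[0,0,0],0.7],[[0,0,0.02],[0,0,0],0.7],[[0,0,0.011],[0,0,0],0.7]]' 30
python3 - <<'E'
from h import *
p,d,K,E=look('wrist','w2'); C=cloud(d,K,E); z=C[...,2]; T=tool()
print(T.round(4))
rects(C,(z>.07)&(z<.088)&(abs(C[...,0]-.529)<.06)&(abs(C[...,1]-.341)<.05),'grip')
E
```

```text
t: 3.15
tool_pos: [0.5288, 0.3402, 0.2162]
orientation: [-0.136, 0.991, -0.001, -0.002]
ft_force: [-1.0, -0.3, 0.4]
finger_gap: 0.0598
grasp_force: 0.0
[[-0.9629 -0.2698 -0.0039  0.5286]
 [-0.2698  0.9629 -0.0025  0.3401]
 [ 0.0044 -0.0013 -1.      0.2154]
 [ 0.      0.      0.      1.    ]]
grip px [323.5 180.5] n 1587 z 0.0785 rect [474.1 326.7] [18.  18.1] 22.4
grip px [321.4 294.5] n 2442 z 0.0783 rect [529.  340.5] [28.9 18.4] 26.9
grip px [397.9 290.8] n 1087 z 0.0793 rect [518.  375.9] [23.7 14.3] 14.6
grip px [247.  290.9] n 1092 z 0.0796 rect [537.9 305.4] [24.  14.1] 15.4
```

View pics/w2.png

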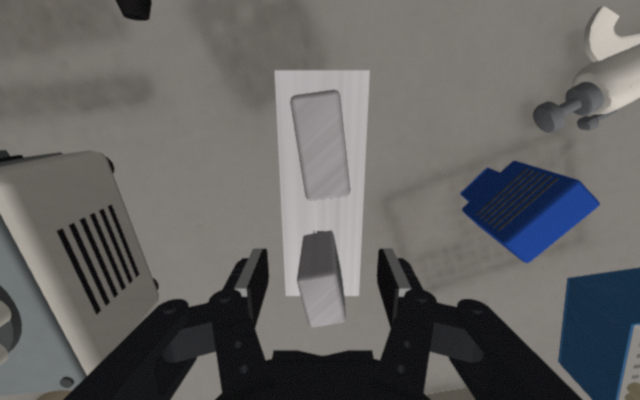

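The view shows the thin grip at (321,280) centred between the fingers, but it is turned about 11° against the stand, at yaw 27°. I'll turn the tool to match and close on it.

```bash
python3 -m crank '[[[0,0,0],[0,0,-0.1],0.7],[[0,0,0],[0,0,-0.095],0.7],[[0,0,0],[0,0,0],0.1],[[0,0,0],[0,0,0],0.1],[[0,0,0],[0,0,0],0.1],[[0,0,0],[0,0,0],0.1],[[0,0,0],[0,0,0],0.1],[[0,0,0],[0,0,0],0.1],[[0,0,0],[0,0,0],0.1],[[0,0,0],[0,0,0],0.1]]' 40
python3 -m crank '[[[0,0,-0.003],[0,0,0],0.1],[[0,0,-0.01],[0,0,0],0.1],[[0,0,-0.015],[0,0,0],0.1],[[0,0,-0.02],[0,0,0],0.1],[[0,0,-0.03],[0,0,0],0.1],[[0,0,-0.03],[0,0,0],0.1],[[0,0,-0.02],[0,0,0],0.1],[[0,0,-0.01],[0,0,0],0.1],[[0,0,0],[0,0,0],0.1],[[0,0,0],[0,0,0],0.1]]' 40
```

```text
t: 4.2
tool_pos: [0.53, 0.341, 0.2194]
orientation: [-0.232, 0.973, 0.0, 0.001]
ft_force: [-0.3, -0.5, 5.7]
finger_gap: 0.0171
grasp_force: 40.4
t: 5.2
tool_pos: [0.5294, 0.3405, 0.3562]
orientation: [-0.232, 0.973, -0.0, -0.0]
ft_force: [-0.1, 0.3, -1.4]
finger_gap: 0.0173
grasp_force: 39.7
```

The gauge is held and lifted. I'll carry it above the gap and look from there.

```bash
python3 -m crank '[[[0.005,-0.03,0],[0,0,0],0.1],[[0.005,-0.036,0],[0,0,0],0.1],[[0.005,-0.036,0],[0,0,0],0.1],[[0.005,-0.036,0],[0,0,0],0.1],[[0.005,-0.035,0],[0,0,0],0.1],[[0.004,-0.03,0],[0,0,0],0.1],[[0,0,0],[0,0,0.03],0.1],[[0,0,0],[0,0,0.03],0.1],[[0,0,0],[0,0,0],0.1],[[0,0,0],[0,0,0],0.1]]' 40
python3 - <<'E'
from h import *
p,d,K,E=look('wrist','w3'); C=cloud(d,K,E); z=C[...,2]; T=tool()
print(T.round(4))
near=(abs(C[...,0]-.59)<.12)&(abs(C[...,1]-.14)<.12)
rects(C,near&(z>.1)&(z<.114),'tops',100); rects(C,near&(z>.074)&(z<.082),'deck',300); rects(C,near&(z>.185)&(z<.23),'held',50)
rects(C,near&(z>.131)&(z<.14),'knob',50)
E
```

```text
t: 6.2
tool_pos: [0.5949, 0.1484, 0.3562]
orientation: [-0.205, 0.979, 0.0, -0.0]
ft_force: [-0.8, -1.0, -0.9]
finger_gap: 0.0179
grasp_force: 39.7
[[-9.162e-01 -4.006e-01 -8.000e-04  5.950e-01]
 [-4.006e-01  9.162e-01  5.000e-04  1.483e-01]
 [ 5.000e-04  8.000e-04 -1.000e+00  3.564e-01]
 [ 0.000e+00  0.000e+00  0.000e+00  1.000e+00]]
tops px [227.2 104.2] n 156 z 0.1054 rect [549.   52.7] [16.5  8.1] 16.3
tops px [305.2 199.4] n 1597 z 0.1081 rect [597.4 138.5] [63.8 24.9] 22.4
tops px [364.5 206.1] n 4032 z 0.1087 rect [579.9 180. ] [62.4 61.8] 69.1
tops px [240.6 205.1] n 700 z 0.1018 rect [620.1  86.6] [24.8 25.3] 28.4
deck px [231.7 201.5] n 3274 z 0.0776 rect [620.4  86. ] [108.9  82.6] 23.5
deck px [329.1 157.9] n 6131 z 0.0776 rect [580.9 145.8] [ 84.5 144.5] 23.5
deck px [378.6 242.5] n 594 z 0.0776 rect [616.7 210.8] [28.5 59.4] 37.7
held px [322.5 278.8] n 6323 z 0.215 rect [593.  148.9] [28.4 60.7] 26.4
held px [235.7 292. ] n 68 z 0.2285 rect [597.7 112.5] [1.7 8.8] 20.9
held px [409.6 291.9] n 62 z 0.2286 rect [569.8 176.8] [1.6 9.2] 21.7
knob px [204.6 104.8] n 539 z 0.1361 rect [550.   48.9] [15.6 14.5] 27.8
```

View pics/w3.png

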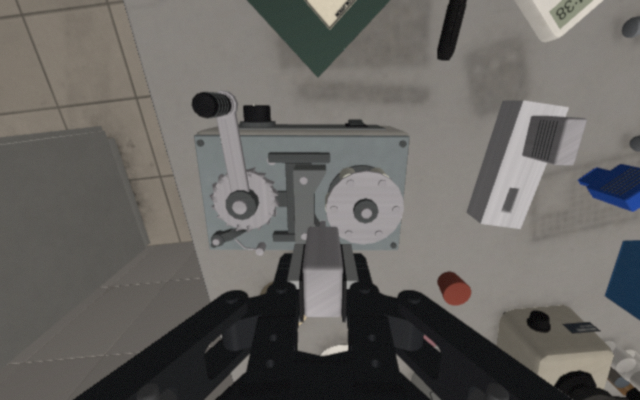

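The view shows the grip at (323,270) held above the pump, the rotor centre at (366,210), the track at (303,205) and the gap near (322,205). Next I'll measure the gap edges and the grip with this one camera, in tool axes, so that calibration offset cancels.

```bash
python3 - <<'E'
from h import *
p,d,K,E=load('w3'); C=cloud(d,K,E); q=C.reshape(-1,3); z=q[:,2]
hsv=cv2.cvtColor(p,cv2.COLOR_BGR2HSV).reshape(-1,3); g=hsv[:,2].astype(int)
t=np.array([.595,.1483]); tx=np.array([-.9162,-.4006]); ty=np.array([-.4006,.9162])
X=(q[:,:2]-t)@tx*1000; Y=(q[:,:2]-t)@ty*1000
k=(z>.211)&(z<.22)&(abs(X)<40)&(abs(Y)<40)
for a,b in [(-20,-12),(-12,-5),(-5,5),(5,12),(12,20)]:
    kk=k&(X>a)&(X<b); 
    if kk.any(): print('grip top X',a,b,'n',kk.sum(),'Y pct',np.percentile(Y[kk],[1,50,99]).round(1),'z',np.median(z[kk]).round(4),'grey pct',np.percentile(g[kk],[10,50,90]))
kk=k&(g>90)&(abs(Y)<15); r=cv2.minAreaRect(np.stack([X,Y],1)[kk].astype(np.float32)); print('bright grip',r)
# gap frame: rotor circle centre in tool
m=(z>.1)&(z<.114)&(g>100); 
rot=((np.array([.5799,.1800])-t)@np.c_[tx,ty]*1000); print('rotor in tool',rot,'hub',(np.array([.6201,.0866])-t)@np.c_[tx,ty]*1000)
for a in range(int(rot[0])-16,int(rot[0])+18,4):
    s=(X>=a)&(X<a+4)&(z>.1045)&(z<.1125)
    tr=Y[s&(Y<rot[1]-37)&(Y>rot[1]-70)]; ro=Y[s&(Y>rot[1]-37)&(Y<rot[1])]
    print(a, 'track edge',tr.max().round(1) if tr.size else None, 'rotor edge',ro.min().round(1) if ro.size else None)
E
```

```text
grip top X -20 -12 n 14 Y pct [-6.6 -1.1  9.3] z 0.2143 grey pct [149.7 163.5 167.7]
grip top X -12 -5 n 517 Y pct [-9.1  1.3 11.2] z 0.2154 grey pct [ 56.8 168.  175. ]
grip top X -5 5 n 837 Y pct [-8.9  1.3 11.3] z 0.2154 grey pct [ 41.6 164.  169. ]
grip top X 5 12 n 1088 Y pct [-20.1   1.3  22.4] z 0.2153 grey pct [ 27. 116. 162.]
grip top X 12 20 n 427 Y pct [-7.6  1.3  9.7] z 0.2144 grey pct [ 79. 100. 153.]
bright grip ((1.2405452728271484, 1.0983190536499023), (28.024457931518555, 27.717382431030273), 87.22196960449219)
rotor in tool [ 1.1356 35.0926] hub [  1.7204 -66.5846]
-15 track edge -4.2 rotor edge 6.6
-11 track edge -6.5 rotor edge 5.7
-7 track edge -6.5 rotor edge 4.9
-3 track edge -6.4 rotor edge 3.3
1 track edge -6.4 rotor edge 3.3
5 track edge -6.3 rotor edge 4.8
9 track edge -6.3 rotor edge 5.6
13 track edge -4.7 rotor edge 6.4
17 track edge -2.3 rotor edge 8.7
```

Grip is at Y=+1.3 mm and the gap centre at Y=-1.6 mm, so I'll shift about -3 mm in tool y and descend in stages.

```bash
python3 -m crank '[[[0,-0.003,0],[0,0,0],0.1],[[0,0,0],[0,0,0],0.1],[[0,0,0.01],[0,0,0],0.1],[[0,0,0.01],[0,0,0],0.1],[[0,0,0.01],[0,0,0],0.1],[[0,0,0.005],[0,0,0],0.1],[[0,0,0.005],[0,0,0],0.1],[[0,0,0.005],[0,0,0],0.1],[[0,0,0.002],[0,0,0],0.1],[[0,0,0],[0,0,0],0.1]]' 40
python3 - <<'E'
from h import *
print(tool().round(4)[:3,3], manip.state()['ft_force'],manip.state()['wrist_torque'])
E
```

```text
t: 7.25
tool_pos: [0.5967, 0.1439, 0.3094]
orientation: [-0.203, 0.979, 0.0, -0.0]
ft_force: [-0.1, 0.1, -1.6]
finger_gap: 0.0174
grasp_force: 39.6
[0.5967 0.1439 0.3094] [-0.11532705  0.0767946  -1.57474046] [-0.04242714 -0.02759381 -0.06279484]
```

The arm had been lagging at the previous picture, so the real shift was -4.7 mm, about 1.6 mm past the centre. There is no contact. I'll correct by +1.5 mm and continue down.

```bash
python3 -m crank '[[[0,0.0015,0],[0,0,0],0.1],[[0,0,0],[0,0,0],0.1],[[0,0,0],[0,0,0],0.1],[[0,0,0.004],[0,0,0],0.1],[[0,0,0.003],[0,0,0],0.1],[[0,0,0.003],[0,0,0],0.1],[[0,0,0.002],[0,0,0],0.1],[[0,0,0.001],[0,0,0],0.1],[[0,0,0],[0,0,0],0.1],[[0,0,0],[0,0,0],0.1]]' 40
```

```text
t: 8.25
tool_pos: [0.5962, 0.1453, 0.2967]
orientation: [-0.203, 0.979, 0.0, 0.0]
ft_force: [0.4, 0.2, -0.4]
finger_gap: 0.0174
grasp_force: 39.6
```

```bash
python3 -m crank '[[[0,0,0.0005],[0,0,0],0.1],[[0,0,0.0005],[0,0,0],0.1],[[0,0,0.0005],[0,0,0],0.1],[[0,0,0.0005],[0,0,0],0.1],[[0,0,0.0005],[0,0,0],0.1],[[0,0,0.0005],[0,0,0],0.1],[[0,0,0],[0,0,0],0.1],[[0,0,0],[0,0,0],0.1],[[0,0,0],[0,0,0],0.1],[[0,0,0],[0,0,0],0.1]]' 40
python3 - <<'E'
from h import *
p,d,K,E=look('wrist','w4'); C=cloud(d,K,E); z=C[...,2]
print(manip.state()['ft_force'])
near=(abs(C[...,0]-.596)<.05)&(abs(C[...,1]-.145)<.05)
rects(C,near&(z>.148)&(z<.158)&(p[...,1]>90),'griptop',50)
E
```

```text
t: 9.25
tool_pos: [0.5962, 0.1453, 0.2943]
orientation: [-0.203, 0.979, -0.0, 0.0]
ft_force: [-2.4, -0.9, 5.3]
finger_gap: 0.0178
grasp_force: 40.6
[-2.65877274 -0.56307292  5.58159813]
griptop px [322.5 290.9] n 1905 z 0.1534 rect [594.9 145.5] [27.9 17.4] 23.3
```

The grip seated with 5.5 N contact, top at 0.1534 (shoulder 0.108). Now I'll release and rise.

```bash
python3 -m crank '[[[0,0,0],[0,0,0],0.45],[[0,0,0],[0,0,0],0.45],[[0,0,0],[0,0,0],0.45],[[0,0,0],[0,0,0],0.45],[[0,0,0],[0,0,0],0.45],[[0,0,0],[0,0,0],0.45],[[0,0,-0.01],[0,0,0],0.45],[[0,0,-0.025],[0,0,0],0.45],[[0,0,-0.035],[0,0,0],0.45],[[0,0,-0.03],[0,0,0],0.45]]' 40
python3 -m crank '[[[0,0,0],[0,0,0],0.45],[[0,0,0],[0,0,0],0.45],[[0,0,0],[0,0,0],0.45],[[0,0,0],[0,0,0],0.45],[[0,0,0],[0,0,0],0.45],[[0,0,0],[0,0,0],0.45],[[0,0,0],[0,0,0],0.45],[[0,0,0],[0,0,0],0.45],[[0,0,0],[0,0,0],0.45],[[0,0,0],[0,0,0],0.45]]' 40
python3 - <<'E'
from h import *
p,d,K,E=look('wrist','w5'); C=cloud(d,K,E); z=C[...,2]; T=tool(); print(T.round(4))
near=(abs(C[...,0]-.596)<.09)&(abs(C[...,1]-.12)<.11)
rects(C,near&(z>.148)&(z<.158)&(p[...,1]>90),'griptop',50)
rects(C,near&(z>.1)&(z<.114),'tops',100)
rects(C,near&(z>.131)&(z<.14),'knob',50)
E
```

```text
t: 10.3
tool_pos: [0.5962, 0.1454, 0.3959]
orientation: [-0.203, 0.979, 0.0, 0.0]
ft_force: [1.2, -0.1, 0.5]
finger_gap: 0.0388
grasp_force: 0.0
t: 11.3
tool_pos: [0.5962, 0.1453, 0.3937]
orientation: [-0.203, 0.979, 0.0, 0.0]
ft_force: [0.7, 0.1, -0.6]
finger_gap: 0.0382
grasp_force: 0.0
[[-0.9174 -0.3979  0.      0.5962]
 [-0.3979  0.9174  0.      0.1452]
 [-0.      0.     -1.      0.3937]
 [ 0.      0.      0.      1.    ]]
griptop px [320.9 211.8] n 739 z 0.1532 rect [595.8 144.7] [27.6 17.4] 22.6
tops px [351.1 189.9] n 3978 z 0.1086 rect [584.7 168. ] [63.6 88.1] 23.4
tops px [254.9 191.6] n 539 z 0.1018 rect [620.1  86.6] [24.6 25.1] 67.1
knob px [228.3 104.2] n 373 z 0.1361 rect [550.1  49. ] [15.1 14.9] 23.3
knob px [321.8 189.2] n 66 z 0.1354 rect [583.3 139.7] [ 1.9 17.5] 22.1
```

View pics/w5.png

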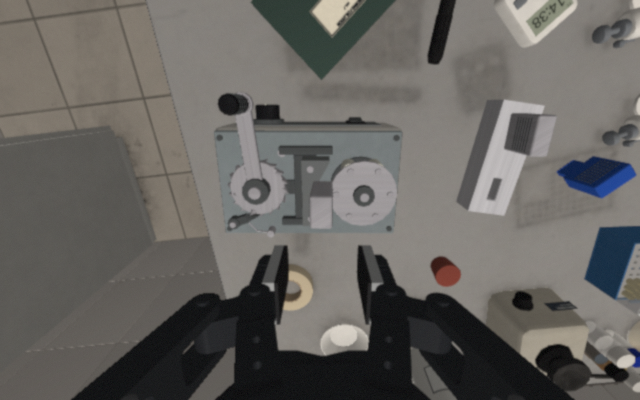

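The view shows the gauge standing in the gap at (320,205), released and upright, with the knob at (232,104). Next I'll go above the knob and turn the tool part way so the pads push well along the arc.

```bash
python3 -m crank '[[[0.02,-0.0176,0],[0,0,0],0.5],[[0.02,-0.0176,0],[0,0,0],0.5],[[0.02,-0.0176,0],[0,0,0],0.5],[[0.02,-0.0176,0],[0,0,0],0.5],[[0,0,0.01],[0,0,-0.1],0.5],[[0,0,0.01],[0,0,-0.1],0.5],[[0,0,0.01],[0,0,-0.1],0.5],[[0,0,0.01],[0,0,-0.1],0.5],[[0,0,0],[0,0,0],0.5],[[0,0,0],[0,0,0],0.5]]' 60
python3 - <<'E'
from h import *
p,d,K,E=look('wrist','w6'); C=cloud(d,K,E); z=C[...,2]; T=tool(); print(T.round(4),manip.state()['joints'].round(3))
near=(abs(C[...,0]-.58)<.09)&(abs(C[...,1]-.08)<.09)
rects(C,near&(z>.131)&(z<.14),'knob',50)
rects(C,near&(z>.1)&(z<.107),'hub',100)
E
```

```text
t: 12.35
tool_pos: [0.5508, 0.0488, 0.3538]
orientation: [-0.392, 0.92, 0.0, -0.0]
ft_force: [-0.2, -0.2, 1.1]
finger_gap: 0.0425
grasp_force: 0.0
[[-6.918e-01 -7.221e-01  5.000e-04  5.510e-01]
 [-7.221e-01  6.918e-01  1.000e-04  4.890e-02]
 [-5.000e-04 -3.000e-04 -1.000e+00  3.541e-01]
 [ 0.000e+00  0.000e+00  0.000e+00  1.000e+00]] [ 0.266  0.397 -0.5    1.844  0.229  0.957  2.044]
knob px [321.7 221.8] n 375 z 0.1362 rect [549.7  47.9] [14.9 14.8] 67.8
knob px [358.6 328.2] n 202 z 0.136 rect [596.8 136.9] [29.3  9.9] 3.1
hub px [295.8 284.7] n 518 z 0.1019 rect [619.5  87.1] [26.4 22.8] 35.8
hub px [343.2 298.6] n 190 z 0.1034 rect [602.2 127.7] [64.3  5.1] 19.1
```

```bash
python3 -m crank '[[[0.001,0,0.02],[0,0,0],0.5],[[0,0,0.025],[0,0,0],0.5],[[0,0,0.02],[0,0,0],0.5],[[0,0,0.01],[0,0,0],0.5],[[0,0,0],[0,0,0],0.5],[[0,0,0],[0,0,0],0],[[0,0,0],[0,0,0],0],[[0,0,0],[0,0,0],0],[[0,0,0],[0,0,0],0],[[0,0,0],[0,0,0],0]]' 60
python3 -m crank '[[[0,0,0],[0,0,0],0],[[0,0,0],[0,0,0],0],[[0,0,0],[0,0,0],0],[[0,0,0],[0,0,0],0],[[0,0,0],[0,0,0],0],[[0,0,0],[0,0,0],0],[[0,0,0],[0,0,0],0],[[0,0,0],[0,0,0],0],[[0,0,0],[0,0,0],0],[[0,0,0],[0,0,0],0]]' 60
python3 - <<'E'
from h import *
T=tool(); print(T.round(4)); hub=np.array([.6200,.0875]); r=T[:2,3]-hub
print(np.hypot(*r),np.degrees(np.arctan2(r[1],r[0])))
a0=np.arctan2(r[1],r[0])
for i in range(10):
    pass
# arc waypoints in tool axes, incremental, radius .08, from the held place; 0.0725 rad steps x20 =1.45
p=T[:2,3]; Rt=T[:2,:2]
c=p-.0798*np.array([np.cos(a0),np.sin(a0)]); prev=p
for k in range(1,21):
    a=a0+.0725*k; q=c+.0798*np.array([np.cos(a),np.sin(a)]); print(k,(Rt.T@(q-prev)*1000).round(1)); prev=q
E
```

```text
t: 13.4
tool_pos: [0.5507, 0.0483, 0.2799]
orientation: [-0.394, 0.919, -0.0, 0.001]
ft_force: [-0.9, -0.0, 5.2]
finger_gap: 0.014
grasp_force: 58.6
t: 14.4
tool_pos: [0.5507, 0.0483, 0.2799]
orientation: [-0.394, 0.919, -0.0, 0.001]
ft_force: [-0.3, 0.3, 6.5]
finger_gap: 0.0139
grasp_force: 58.6
[[-6.902e-01 -7.237e-01  2.200e-03  5.507e-01]
 [-7.237e-01  6.902e-01  1.000e-04  4.830e-02]
 [-1.600e-03 -1.500e-03 -1.000e+00  2.799e-01]
 [ 0.000e+00  0.000e+00  0.000e+00  1.000e+00]]
0.07958752887811982 -150.4857197677406
1 [ 1.5 -5.6]
2 [ 1.1 -5.7]
3 [ 0.7 -5.7]
4 [ 0.2 -5.8]
5 [-0.2 -5.8]
6 [-0.6 -5.8]
7 [-1.  -5.7]
8 [-1.4 -5.6]
9 [-1.8 -5.5]
10 [-2.2 -5.3]
11 [-2.6 -5.2]
12 [-3. -5.]
13 [-3.3 -4.7]
14 [-3.7 -4.5]
15 [-4.  -4.2]
16 [-4.3 -3.9]
17 [-4.5 -3.6]
18 [-4.8 -3.2]
19 [-5.  -2.9]
20 [-5.2 -2.5]
```

The knob is held at 58 N. I'll swing it along the arc in small calls and check the angle each time.

```bash
cat > ang.py <<'E'
from h import *
T=tool(); r=T[:2,3]-np.array([.6200,.0875]); s=manip.state()
a=np.unwrap([0,np.arctan2(r[1],r[0])+2*np.pi])[1]%(2*np.pi)
print('r',np.hypot(*r).round(4),'swing',(a-np.radians(209.5)).round(3),'F',s['ft_force'].round(1),'gap',s['finger_gap'],'t',s['t'])
E
python3 -m crank '[[[0.0008,-0.0028,0],[0,0,0],0],[[0.0007,-0.0028,0],[0,0,0],0],[[0.0006,-0.0028,0],[0,0,0],0],[[0.0005,-0.0029,0],[0,0,0],0],[[0.0004,-0.0028,0],[0,0,0],0],[[0.0003,-0.0029,0],[0,0,0],0],[[0.0001,-0.0029,0],[0,0,0],0],[[0.0001,-0.0029,0],[0,0,0],0],[[-0.0001,-0.0029,0],[0,0,0],0],[[-0.0001,-0.0029,0],[0,0,0],0]]' 60; python3 ang.py
python3 -m crank '[[[-0.0003,-0.0029,0],[0,0,0],0],[[-0.0003,-0.0029,0],[0,0,0],0],[[-0.0005,-0.0029,0],[0,0,0],0],[[-0.0005,-0.0028,0],[0,0,0],0],[[-0.0007,-0.0028,0],[0,0,0],0],[[-0.0007,-0.0028,0],[0,0,0],0],[[-0.0009,-0.0028,0],[0,0,0],0],[[-0.0009,-0.0027,0],[0,0,0],0],[[-0.0011,-0.0027,0],[0,0,0],0],[[-0.0011,-0.0026,0],[0,0,0],0]]' 60; python3 ang.py
```

```text
t: 15.4
tool_pos: [0.569, 0.0259, 0.2799]
orientation: [-0.394, 0.919, -0.0, 0.001]
ft_force: [-0.4, -1.5, 7.1]
finger_gap: 0.0142
grasp_force: 59.5
r 0.08 swing 0.364 F [-0.4 -1.5  7.1] gap 0.01415558105586122 t 15.4
t: 16.4
tool_pos: [0.5941, 0.0113, 0.2799]
orientation: [-0.393, 0.919, -0.001, 0.001]
ft_force: [-1.1, -0.9, 6.3]
finger_gap: 0.0143
grasp_force: 59.9
r 0.0804 swing 0.728 F [-1.1 -0.9  6.3] gap 0.014330642720028482 t 16.4
```

```bash
python3 -m crank '[[[-0.0013,-0.0026,0],[0,0,0],0],[[-0.0013,-0.0026,0],[0,0,0],0],[[-0.0015,-0.0025,0],[0,0,0],0],[[-0.0015,-0.0025,0],[0,0,0],0],[[-0.0016,-0.0024,0],[0,0,0],0],[[-0.0017,-0.0023,0],[0,0,0],0],[[-0.0018,-0.0023,0],[0,0,0],0],[[-0.0019,-0.0022,0],[0,0,0],0],[[-0.002,-0.0021,0],[0,0,0],0],[[-0.002,-0.0021,0],[0,0,0],0]]' 60; python3 ang.py
python3 -m crank '[[[-0.0021,-0.002,0],[0,0,0],0],[[-0.0022,-0.0019,0],[0,0,0],0],[[-0.0022,-0.0018,0],[0,0,0],0],[[-0.0023,-0.0018,0],[0,0,0],0],[[-0.0024,-0.0016,0],[0,0,0],0],[[-0.0024,-0.0016,0],[0,0,0],0],[[-0.0025,-0.0015,0],[0,0,0],0],[[-0.0025,-0.0014,0],[0,0,0],0],[[0,0,0],[0,0,0],0],[[0,0,0],[0,0,0],0]]' 60; python3 ang.py
```

```text
t: 17.4
tool_pos: [0.6227, 0.0067, 0.28]
orientation: [-0.393, 0.919, -0.001, 0.001]
ft_force: [-0.4, -0.4, 6.7]
finger_gap: 0.0138
grasp_force: 60.0
r 0.0809 swing 1.089 F [-0.4 -0.4  6.7] gap 0.013848528224453954 t 17.4
t: 18.4
tool_pos: [0.6457, 0.0103, 0.2803]
orientation: [-0.393, 0.919, -0.001, 0.001]
ft_force: [0.5, -1.4, 6.2]
finger_gap: 0.0143
grasp_force: 59.9
r 0.0813 swing 1.377 F [ 0.5 -1.4  6.2] gap 0.014329056515275012 t 18.4
```

```bash
python3 - <<'E'
from h import *
P=np.array([[.5507,.0483],[.569,.0259],[.5941,.0113],[.6227,.0067],[.6457,.0103]])
s=np.linalg.lstsq(np.c_[2*P,np.ones(5)],(P**2).sum(1),rcond=None)[0]; c=s[:2]; print(c,np.sqrt(s[2]+c@c))
a=np.unwrap(np.arctan2(*(P-c).T[::-1])); print(a-a[0])
p,d,K,E=look('wrist','w7'); C=cloud(d,K,E); z=C[...,2]
near=(abs(C[...,0]-.596)<.09)&(abs(C[...,1]-.12)<.11)
rects(C,near&(z>.148)&(z<.158)&(p[...,1]>90),'griptop',50)
p,d,K,E=look('top','t7'); C=cloud(d,K,E); z=C[...,2]
rects(C,near[:0].any()|((abs(C[...,0]-.596)<.03)&(abs(C[...,1]-.146)<.03)&(z>.148)&(z<.158)),'griptop-top',20)
E
```

```text
[0.62140993 0.08742865] 0.08082393163491788
[0.         0.3598341  0.72093628 1.08134956 1.37046708]
griptop-top px [360.9 146.6] n 142 z 0.1538 rect [594.4 149.6] [27.8 18.2] 23.9
```

View pics/w7.png

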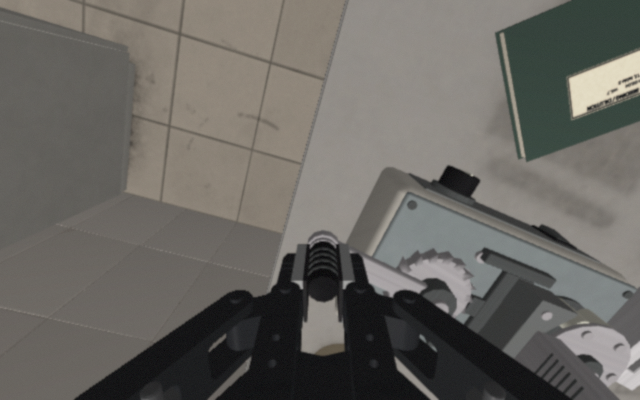

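The view shows the knob still pinched at (323,270) and the lever swung round. The gauge is nipped and seated (top camera z 0.154). Swing is about 1.37, so one last short step takes it to about 1.46, past the fourth click.

```bash
python3 -m crank '[[[-0.0025,-0.0013,0],[0,0,0],0],[[-0.0026,-0.0012,0],[0,0,0],0],[[-0.0014,-0.0006,0],[0,0,0],0],[[0,0,0],[0,0,0],0],[[0,0,0],[0,0,0],0],[[0,0,0],[0,0,0],0],[[0,0,0],[0,0,0],0],[[0,0,0],[0,0,0],0],[[0,0,0],[0,0,0],0],[[0,0,0],[0,0,0],0]]' 60; python3 ang.py
python3 - <<'E'
from h import *
p,d,K,E=look('top','t8'); C=cloud(d,K,E); z=C[...,2]
rects(C,(abs(C[...,0]-.596)<.03)&(abs(C[...,1]-.146)<.03)&(z>.148)&(z<.158),'griptop',20)
p2,d2,_,_=load('top')
# track centre before / after
for nm,CC in [('before',cloud(d2,K,E)),('after',C)]:
    q=CC.reshape(-1,3); a=np.radians(23.5); ex=np.array([np.cos(a),np.sin(a)]); ey=np.array([-ex[1],ex[0]]); r=(q[:,:2]-[.5798,.1819])
    x=r@ex; y=r@ey; k=(abs(q[:,2]-.108)<.003)&(x>-.026)&(x<-.02)&(y<-.025)&(y>-.075); print(nm,np.percentile(y[k],[2,50,98]).round(4),k.sum())
T=tool(); r=T[:2,3]-[.6214,.0874]; print('swing fit',np.arctan2(r[1],r[0])-np.arctan2(.0483-.0874,.5507-.6214))
E
```

```text
t: 19.5
tool_pos: [0.6525, 0.013, 0.2803]
orientation: [-0.393, 0.919, -0.001, 0.001]
ft_force: [0.1, -2.2, 6.0]
finger_gap: 0.0143
grasp_force: 59.9
r 0.0813 swing 1.468 F [ 0.1 -2.2  6. ] gap 0.014329036852729017 t 19.5
griptop px [360.8 146.6] n 142 z 0.154 rect [594.2 149.8] [27.5 17.8] 23.2
before [-0.0572 -0.0477 -0.0361] 29
after [-0.0522 -0.042  -0.0315] 28
swing fit 1.4614955111116459
```

```bash
python3 -c "
from plant import manip
print(manip.sign_off())"
```

```text
the job is handed in; nothing more can be done
None
```

I handed the job in with the thin gauge seated and nipped in the gap, the lever at about 1.46 rad (past the fourth click, short of the fifth), and the knob still gripped at 60 N; the hand-in returned no verdict.

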